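# Lock the bead press depth stop

### The arm

A 6-joint arm with a two-finger parallel gripper is mounted at the origin on the work surface. World frame = base frame: x ahead of the robot, y to its left, z up, the work surface at z = 0. Lengths are in m, angles in rad, forces in N, time in s.
With the tool pointing down it reaches from about 0.325 to 0.85 m from the base axis. Payload 15.5 kg.
Tool frame: the origin (TCP) lies on the front face of the gripper's body, between the roots of the fingers; the fingertips stand 78 mm ahead of it and the grasp point (between the pads) lies 60 mm ahead of it; z points along the fingers, y is the line along which they close (so a half turn about z gives the same grasp; the last joint's range is limited). The gripper opens to 91 mm and grips with 3 to 60 N. Pads are 32 mm wide; open, the fingers measure 118 mm over their backs; the gripper's body (76 mm by 178 mm) begins 60 mm behind the grasp point.
Start: joints at [-1.321, 0.494, 1.345, -0, 1.302, -0.096], TCP at [0.211, -0.588, 0.292] pointing down, gripper open.
Joint ranges: [-2.91, 2.91], [-0.82, 2.16], [0.22, 2.67], [-1.22, 4.37], [0.12, 2.79], [-3.08, 3.08]. Speed limits (rad/s): [1.89, 1.89, 2.57, 3.01, 3.01, 3.01].

### API

Orientations are given as a rotation vector (axis times angle).
In Python, from workcell import env, eyes gives the robot as it stands. The module is installed in compiled form; this text tells all that it offers.
- The arm moves only by the shell command python3 -m jog 'ROWS' [OPENING]. ROWS is JSON, a list of rows, each an object of numbers: "dx", "dy", "dz": the shift along the tool's x, y, z in m; "rx", "ry", "rz": the turn, a rotation vector about the tool's x, y, z in degrees. A call has 1 to 8 rows; each row is the pose to reach, as a shift and turn from the pose commanded when the call began, along the tool's axes at that moment; what a row does not reach only later rows make up. A row lasts 1/8 s, in which the tool goes at most 62.5 mm and 10.7 degrees, less where a joint would pass 70% of its speed; a pose out of reach is approached as far as the arm can. A call with a gripper value outside its range is refused whole. OPENING is the closure in counts, from 0 (fully open) to 255 (shut), set as the call begins (- or left out, the last holds). The fingers move at their own pace and stop on an object; the grip force is fixed at half the most. Time passes only in rows, so rows that repeat a pose let the fingers close. It gives the time, the measured TCP pose, the force and the opening at its end, in the units of the state.
- env.observe(): the state, without advancing time (a new reading comes with each control period).
- eyes.grab_frame(name): name is "scene" or "top" or "wrist"; returns (picture, depth): 420x560x3 uint8, red, green, blue; 420x560 float32, m along the optical axis (not along the pixel's ray), 0 where there is no reading.
- eyes.camera_model(name): a dict with "mtx" (3x3 intrinsics, pixels), "R" (3x3) and "t" (3): a world point X has camera coordinates R X + t; the wrist camera has in their place "mount" (4x4, takes a point from camera to tool coordinates, whose origin is the TCP and whose axes are the flange's). Camera axes: x right, y down, z forward; pixel columns grow to the right and rows downward; lengths in m; the calibration is good to about 2 mm. The wrist camera is an equidistant fisheye: a pixel r from the principal point sees the ray r / f radians off the axis. A picture is of the moment at which its call begins: read the wrist's pose just before it. camera_model takes no time and is no camera call.
- env.close_job(): hands the job in, once; it reports no verdict.
The state is a dict: "clock": time; "q": joint angles; "qvel": joint speeds; "tau": joint torques, N m; "ee_pos": TCP position; "ee_rot": TCP orientation; "ft_force": force on the tool from outside, world axes, zero at the start; "wrist_torque": the same for the moment, N m; "grip_width": finger opening in m.
Only numpy, scipy, OpenCV 4.12 (cv2) and the standard library are available. Lean on these libraries where they do the work, as an engineer would, in place of code of your own. Each camera call takes 0.05 s, during which the arm holds its last target. There are 200 camera calls.

### The job

The depth stop of the blue bead press is already set: lock it by running the hexagonal golden jam nut down its stud (clockwise from above) until it seats on the pillar, then nip it tight by about another 20 degrees (never over 40, the thread would strip). Then try the press by gently pressing its red plunger fully down and letting it come up again. Leave the bead tins and other things on the table where they are.

Things in the scene. Friction and masses are not known exactly. Their poses are not given: they have to be found in the camera images.
- press: Blue bead press, fixed. Origin: centre of the underside of its base plate (130 mm along x, -60 to +70; 210 along y; 14 high); z up. Stud axis at (0, +50 mm), plunger axis at (0, -50). Pillar under the nut: 46 mm diameter up to z 58, then 25 up to the seat at z 85, so fingertips beside the nut may reach down to z 60. Plunger frame: upright at x +32 to +64, y -71 to -29, its arm up to z 85.
- seat (a point): The seat: centre of the top face of the steel pillar, on the stud axis, 85 mm above the table. The fixed threaded stud (14 mm in diameter) stands up from it to 130 mm above the table.
- nut_face (a point): Centre of the lower face of the nut's 3 mm brass washer collar (27 mm diameter, turns and sinks with the nut), on the stud axis. It starts about 2.5 to 4.5 mm above the seat (2.2 to 3.6 rad of turning); seated, it lies on seat. The reading is too coarse to tell when it seats: feel the torque, which then climbs steadily.
- nut_mid (a point): Centre of the golden hexagonal jam nut, on the stud axis, 12 mm above nut_face. 30 mm across flats (34.6 over corners), 18 mm high. The point's x axis is square to one pair of flats, the others at 60 degree steps; z up. Clockwise from above lowers it 8 mm a turn (1.27 mm per rad). It runs freely at about 0.04 N m, more if the grip does not sink with it.
- nut (a joint): How far the nut has been nipped up beyond seating, rad, clockwise from above: 0 while it runs down freely, grows once it has seated, against 0.3 N m of friction (felt only while turning) plus 0.7 N m per rad (felt also at a stop). It stays when let go (springs back to about 0.43 if turned further). Good from 0.12 (7 degrees); over 0.70 (40 degrees) the thread strips.
- plunger (a joint): Travel of the red plunger, m: 0 up, 0.010 fully down. Spring: 3.2 N to start it, 7.2 N at the bottom, where it meets a hard stop; it springs back by itself.
- plunger_top (a point): Centre of the top of the red plunger's mushroom head (36 mm in diameter, flat top 28 mm), 116 mm above the table when up. Press straight down.
- bead_board: Grey-green bead board, 200 by 320 mm, 18 mm high, fixed, beyond the press (+x side). Origin under its centre.
- tin_pink: Golden round bead tin with pink beads, 63 mm in diameter, 30 mm high, loose; origin under its centre. To be left alone.
- tin_lilac: The same tin with lilac beads. To be left alone.
- tin_mint: The same tin with mint beads. To be left alone.
- dish: White ceramic dish, 100 mm in diameter, 22 mm high, loose; origin under its centre. To be left alone.
- screwdriver: Screwdriver lying on the table, 160 mm long along its x, loose. To be left alone.
- bead_jar: Amber glass jar, 44 mm in diameter, 60 mm high, loose; origin under its centre. To be left alone.
There are look-alikes about, which are no part of the job. There is more than one size of the press; the job needs the largest.

How it is judged:
By the outcome, as a careful person would: the job done as asked, in the order asked, and still so for the second after the job is handed in, with the robot touching nothing.
It also fails if it takes over 64 s, if anything falls off the work surface, if the arm or the gripper's body presses on something with over 40 N, if the wrist force passes 120 N, or if a joint passes its speed limit or range.

## Working session

There is one attempt and no reset: what is moved stays moved. The work goes in short steps, Python scripts to look and compute and a shell command to move; the robot and the scene stay as the last step left them, time stands still between calls to the robot, and variables do not carry over. Pictures are saved under pics/ and viewed, on a budget of 10 in all, crops included, one or two more only if the job needs it, and the job is handed in when it is done.

```bash
mkdir -p pics; python3 - <<'E'
from workcell import env, eyes
import cv2,numpy as np
for n in("scene","top"):
    p,d=eyes.grab_frame(n); cv2.imwrite(f"pics/{n}0.png",p[:,:,::-1]); np.savez(f"{n}0.npz",p=p,d=d)
    m=eyes.camera_model(n); print(n,m)
print(eyes.camera_model("wrist"))
print(env.observe())
E
```

```text
scene {'mtx': array([[475.86058178,   0.        , 290.12240807],
       [  0.        , 475.86058178, 201.80540414],
       [  0.        ,   0.        ,   1.        ]]), 'R': array([[-0.55296141,  0.83320568, -0.00140299],
       [ 0.69999078,  0.46363798, -0.54318757],
       [-0.45193649, -0.30134384, -0.83961021]]), 't': array([ 0.22719215, -0.30455602,  1.64249335])}
top {'mtx': array([[424.92049931,   0.        , 284.77049482],
       [  0.        , 424.92049931, 206.24920614],
       [  0.        ,   0.        ,   1.        ]]), 'R': array([[-0.0259724 , -0.99961843,  0.00940356],
       [-0.99654934,  0.02514854, -0.07910098],
       [ 0.07883431, -0.01142555, -0.99682226]]), 't': array([0.03707967, 0.48107602, 1.09642088])}
{'mtx': array([[325.1922621 ,   0.        , 281.25693698],
       [  0.        , 325.1922621 , 208.38346222],
       [  0.        ,   0.        ,   1.        ]]), 'mount': array([[-2.62772422e-04, -9.60359211e-01, -2.78765344e-01,
         8.03873892e-02],
       [ 9.99999924e-01, -3.32470597e-04,  2.02746860e-04,
         1.96090503e-04],
       [-2.87391095e-04, -2.78765270e-01,  9.60359225e-01,
        -9.19137280e-02],
       [ 0.00000000e+00,  0.00000000e+00,  0.00000000e+00,
         1.00000000e+00]])}
{'clock': 0.1, 'q': array([-1.32152037e+00,  4.94100759e-01,  1.34605665e+00, -4.24396055e-05,
        1.30251674e+00, -9.54977992e-02]), 'qvel': array([ 0.00013253, -0.00240267, -0.00133409, -0.0008783 , -0.00111917,
       -0.00035671]), 'tau': array([ 4.83795156e-03, -8.80239558e+01, -3.82546771e+01,  7.09568546e-02,
        4.82550566e-02, -3.36040409e-05]), 'ee_pos': array([ 0.21116962, -0.58797112,  0.29171471]), 'ee_rot': array([-3.09396615e+00, -5.38724021e-01,  1.94503928e-04]), 'ft_force': array([ 0.056265  , -0.00190485,  0.36143281]), 'wrist_torque': array([-0.05318172, -0.02999417,  0.04511287]), 'grip_width': 0.09088430914454815}
```

View pics/top0.png

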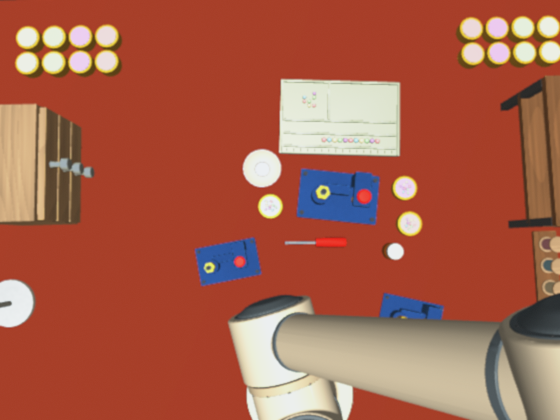

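View pics/scene0.png

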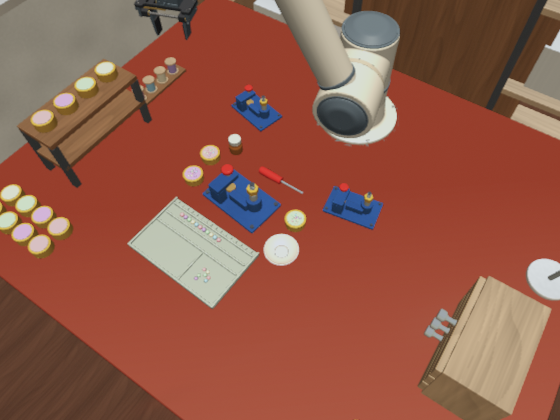

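Three presses in the top view: A at (338,196), next to the bead board; B at (228,261); C at (410,310), partly hidden. A looks the largest; I'll check it against the 130 x 210 mm base and with an enlarged crop.

```bash
cat > h.py <<'E'
from workcell import env, eyes
import cv2,numpy as np
from scipy.spatial.transform import Rotation as Ro
def ray(n,uv,z,obs=None):
    m=eyes.camera_model(n);K=m["mtx"];uv=np.atleast_2d(uv).astype(float)
    x=(uv-K[:2,2])/np.array([K[0,0],K[1,1]])
    if n=="wrist":
        r=np.linalg.norm(x,axis=1,keepdims=True)
        d=np.hstack([x*np.sinc(r/np.pi)/1.0, np.cos(r)])
        M=m["mount"];R=Ro.from_rotvec(obs["ee_rot"]).as_matrix()
        o=R@M[:3,3]+obs["ee_pos"];d=d@(R@M[:3,:3]).T
    else:
        d=np.c_[x,np.ones(len(x))]@m["R"];o=-m["R"].T@m["t"]
    return o+d*((z-o[2])/d[:,2:])
def mask(p,c):
    h=cv2.cvtColor(p,cv2.COLOR_RGB2HSV)
    lo,hi={"blue":((105,120,40),(125,255,255)),"yel":((18,120,110),(32,255,255)),"red":((0,225,170),(6,255,255))}[c]
    return cv2.inRange(h,lo,hi)
def blobs(p,c,amin=20):
    cs,_=cv2.findContours(mask(p,c),cv2.RETR_EXTERNAL,cv2.CHAIN_APPROX_NONE)
    return [k for k in cs if cv2.contourArea(k)>amin]
E
python3 - <<'E'
from h import *
p=np.load("top0.npz")["p"]
for k in blobs(p,"blue",300):
    w=ray("top",k[:,0],0.014)[:,:2].astype(np.float32)
    print("blue",cv2.minAreaRect(k)[0],cv2.minAreaRect(w))
for c,z in(("yel",.118),("red",.116)):
  for k in blobs(p,c,15):
    u=np.array(cv2.minEnclosingCircle(k)[0])
    if 180<u[0]<450 and u[1]>165: print(c,u,cv2.contourArea(k),ray("top",u,z)[0])
s=np.load("scene0.npz")["p"]
for c,z in(("yel",.118),("red",.116)):
  for k in blobs(s,c,10):
    u=np.array(cv2.minEnclosingCircle(k)[0])
    if 200<u[0]<400 and 80<u[1]<230: print("scene",c,u,cv2.contourArea(k),ray("scene",u,z)[0])
cv2.imwrite("pics/crop.png",cv2.resize(p[140:345,180:455],None,fx=2.9,fy=2.9,interpolation=cv2.INTER_CUBIC)[:,:,::-1])
E
```

```text
blue (411.1808166503906, 306.384033203125) ((0.21345633268356323, -0.29636460542678833), (0.1606239229440689, 0.05708865448832512), 85.60711669921875)
blue (227.619873046875, 261.2026062011719) ((0.34261131286621094, 0.1772194504737854), (0.09409909695386887, 0.15444691479206085), 9.63997745513916)
blue (338.09405517578125, 195.05938720703125) ((0.5087286233901978, -0.11678961664438248), (0.2053505927324295, 0.13216891884803772), 82.8241195678711)
yel [209.5        267.07144165] 23.5 [0.33456852 0.20721565 0.118     ]
yel [408.85714722 223.42857361] 458.5 [ 0.4253802  -0.26948481  0.118     ]
yel [269.82165527 205.93630981] 453.0 [0.47568019 0.06158709 0.118     ]
yel [322.47296143 192.17567444] 105.5 [ 0.50560463 -0.06541725  0.118     ]
yel [404.10516357 187.86051941] 448.0 [ 0.51114265 -0.26222943  0.118     ]
scene yel [294.8888855  219.80555725] 337.5 [0.53198536 0.09589808 0.118     ]
scene yel [368.         197.42857361] 31.5 [0.3605874  0.22467959 0.118     ]
scene yel [252.5 189.5] 52.0 [ 0.51509918 -0.05660773  0.118     ]
scene yel [230.31817627 187.68182373] 27.0 [ 0.54437837 -0.11197522  0.118     ]
scene yel [209.73596191 153.91572571] 279.5 [ 0.48200606 -0.23574677  0.118     ]
scene yel [263.35714722 101.64286041] 22.0 [ 0.22247489 -0.22684361  0.118     ]
```

View pics/crop.png

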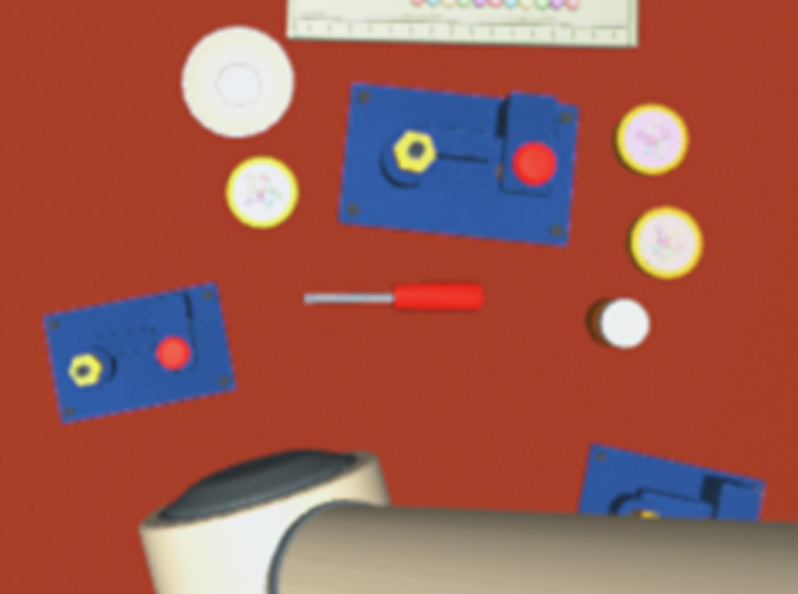

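Press A at (338,196) measures 205 x 132 mm, so it's the one. B is 154 x 94 mm and C is clearly smaller too. The stud should be near (0.51, -0.066). Moving to a lookout above it.

```bash
R='{"dx":0.458,"dy":-0.390,"rz":-80}'; python3 -m jog '[{"dx":0.229,"dy":-0.195,"rz":-40},{"dx":0.229,"dy":-0.195,"rz":-40},{"dx":0.229,"dy":-0.195,"rz":-40},{"dx":0.229,"dy":-0.195,"rz":-40},{"dx":0.458,"dy":-0.390,"rz":-80},{"dx":0.458,"dy":-0.390,"rz":-80},{"dx":0.458,"dy":-0.390,"rz":-80},{"dx":0.458,"dy":-0.390,"rz":-80}]' 0; python3 -c "
from h import *
o=env.observe();R=Ro.from_rotvec(o['ee_rot']).as_matrix();print(o['q'],o['ee_pos'],R)"
```

```text
[-1.32152037e+00  4.94100759e-01  1.34605665e+00 -4.24396055e-05
  1.30251674e+00 -9.54977992e-02] [ 0.21116962 -0.58797112  0.29171471] [[ 9.41148143e-01  3.37994200e-01 -3.06462882e-04]
 [ 3.37994333e-01 -9.41147573e-01  1.03796753e-03]
 [ 6.24002083e-05 -1.08046393e-03 -9.99999414e-01]]invalid input at $[0]: expected keys dx, dy, dz, rx, ry, rz
```

```bash
python3 -m jog '[{"dx":0.229,"dy":-0.195,"dz":0,"rx":0,"ry":0,"rz":-40},{"dx":0.229,"dy":-0.195,"dz":0,"rx":0,"ry":0,"rz":-40},{"dx":0.229,"dy":-0.195,"dz":0,"rx":0,"ry":0,"rz":-40},{"dx":0.229,"dy":-0.195,"dz":0,"rx":0,"ry":0,"rz":-40},{"dx":0.458,"dy":-0.390,"dz":0,"rx":0,"ry":0,"rz":-80},{"dx":0.458,"dy":-0.390,"dz":0,"rx":0,"ry":0,"rz":-80},{"dx":0.458,"dy":-0.390,"dz":0,"rx":0,"ry":0,"rz":-80},{"dx":0.458,"dy":-0.390,"dz":0,"rx":0,"ry":0,"rz":-80}]' 0; python3 -c "
from h import *
o=env.observe();R=Ro.from_rotvec(o['ee_rot']).as_matrix();print(o['q'],o['ee_pos'],R)
print('shift to .51,-.066,.292 in tool',R.T@(np.array([.51,-.066,.292])-o['ee_pos']), 'yaw',np.degrees(np.arctan2(R[1,0],R[0,0])))"
```

```text
clock: 1.1
ee_pos: [0.4606, -0.1525, 0.2922]
ee_rot: [2.018, 2.408, -0.0]
ft_force: [1.5, -1.5, -0.1]
grip_width: 0.0911
[-4.42929605e-01  2.98058338e-01  1.67997642e+00 -3.38165726e-05
  1.16347499e+00 -6.18418820e-01] [ 0.46061846 -0.15254473  0.29221499] [[-1.74603046e-01  9.84638905e-01  6.15978328e-05]
 [ 9.84638904e-01  1.74603050e-01 -6.35860392e-05]
 [-7.33644574e-05  4.95493064e-05 -9.99999996e-01]]
shift to .51,-.066,.292 in tool [0.07659316 0.06373394 0.00021253] yaw 100.05555870614263
```

```bash
python3 -m jog '[{"dx":0.076,"dy":0.064,"dz":0,"rx":0,"ry":0,"rz":-60},{"dx":0.076,"dy":0.064,"dz":0,"rx":0,"ry":0,"rz":-60},{"dx":0.076,"dy":0.064,"dz":0,"rx":0,"ry":0,"rz":-60},{"dx":0.076,"dy":0.064,"dz":0,"rx":0,"ry":0,"rz":-60},{"dx":0.076,"dy":0.064,"dz":0,"rx":0,"ry":0,"rz":-60},{"dx":0.076,"dy":0.064,"dz":0,"rx":0,"ry":0,"rz":-60},{"dx":0.076,"dy":0.064,"dz":0,"rx":0,"ry":0,"rz":-60},{"dx":0.076,"dy":0.064,"dz":0,"rx":0,"ry":0,"rz":-60}]'; python3 - <<'E'
from h import *
o=env.observe();p,d=eyes.grab_frame("wrist")
R=Ro.from_rotvec(o['ee_rot']).as_matrix();print(o['q'],o['ee_pos'],np.degrees(np.arctan2(R[1,0],R[0,0])))
cv2.imwrite("pics/w1.png",p[:,:,::-1]);np.savez("w1.npz",p=p,d=d,pos=o['ee_pos'],rot=o['ee_rot'])
for c,z in(("yel",.112),("red",.116)):
  for k in blobs(p,c,100):
    u=np.array(cv2.minEnclosingCircle(k)[0]); w=ray("wrist",k[:,0],z,o)[:,:2].astype(np.float32)
    print(c,u,cv2.contourArea(k),[np.round(t,4) for t in cv2.minAreaRect(w)], np.round(cv2.minEnclosingCircle(w)[0],4))
E
```

```text
clock: 2.1
ee_pos: [0.5101, -0.0687, 0.2921]
ee_rot: [-0.556, -3.092, -0.0]
ft_force: [0.6, -0.3, -0.1]
grip_width: 0.0909
[-2.49929248e-01  3.39473500e-01  1.61391544e+00  2.41121277e-05
  1.18849689e+00 -1.46471294e+00] [ 0.5100994  -0.06869383  0.29209604] 159.60146316010918
yel [118.5 294.5] 147.5 [array([ 0.5397, -0.2707]), array([0.0151, 0.059 ]), np.float64(62.6525)] [ 0.5412 -0.2677]
yel [127.5 253.5] 289.0 [array([ 0.4999, -0.2261]), array([0.0473, 0.0407]), np.float64(31.1267)] [ 0.5015 -0.2292]
yel [ 92.82203674 191.05932617] 1440.0 [array([ 0.4313, -0.2363]), array([0.0489, 0.0468]), np.float64(81.3816)] [ 0.4304 -0.2349]
yel [382.43014526 125.53057098] 2229.0 [array([0.4729, 0.0387]), array([0.0475, 0.0479]), np.float64(10.5285)] [0.4727 0.039 ]
```

View pics/w1.png

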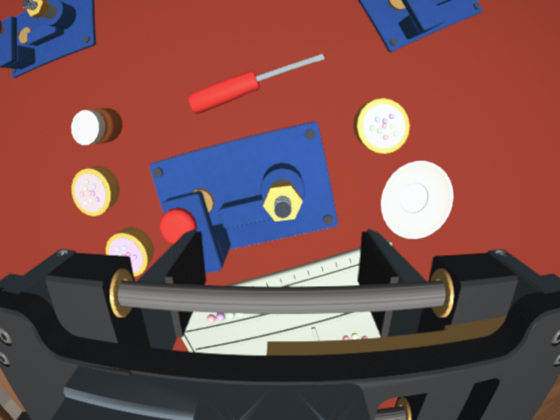

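Wrist view: nut at (283,203), red plunger at (178,226), with dish and tins around. My yellow mask missed the nut, so I'll fit its hexagon locally.

```bash
python3 - <<'E'
from h import *
f=np.load("w1.npz");p=f["p"];o=dict(ee_pos=f["pos"],ee_rot=f["rot"])
h=cv2.cvtColor(p,cv2.COLOR_RGB2HSV)
print(h[[190,195,203,203,210,217],[283,275,268,298,275,283]])
m=np.zeros(h.shape[:2],np.uint8);m[175:230,255:312]=cv2.inRange(h,(18,60,200),(36,255,255))[175:230,255:312]
k=max(cv2.findContours(m,0,1)[0],key=cv2.contourArea)
hull=cv2.convexHull(k)
w=ray("wrist",hull[:,0],.111,o)[:,:2]
print("area",cv2.contourArea(k),"encl",cv2.minEnclosingCircle(w.astype(np.float32)))
# support width per direction
for a in range(0,180,5):
    s=w@[np.cos(np.radians(a)),np.sin(np.radians(a))];print(a,round(1000*np.ptp(s),1),end="; ")
mr=cv2.inRange(h,(0,200,200),(8,255,255)); mr2=np.zeros_like(mr);mr2[200:250,155:200]=mr[200:250,155:200]
k=max(cv2.findContours(mr2,0,1)[0],key=cv2.contourArea);w2=ray("wrist",k[:,0],.114,o)[:,:2].astype(np.float32)
print("\nplunger",cv2.minEnclosingCircle(w2))
mm=f["d"][195:212,270:296];print(np.round(mm[::4,::5],3))
big=cv2.resize(p[165:240,245:320],None,fx=7,fy=7,interpolation=cv2.INTER_CUBIC);mb=cv2.resize(m[165:240,245:320],None,fx=7,fy=7)
big[cv2.Canny(mb,50,100)>0]=(255,0,255);cv2.imwrite("pics/n1.png",big[:,:,::-1])
E
```

```text
[[ 29 109 249]
 [ 29 111 249]
 [ 29 115 249]
 [ 29 112 249]
 [109  44 110]
 [ 34  29 123]]
area 940.0 encl ((0.5077880620956421, -0.06580710411071777), 0.016970690339803696)
0 32.4; 5 33.1; 10 33.6; 15 33.7; 20 33.7; 25 33.3; 30 32.9; 35 32.1; 40 31.2; 45 30.1; 50 30.2; 55 31.0; 60 31.6; 65 32.1; 70 32.3; 75 32.7; 80 32.9; 85 32.8; 90 32.4; 95 31.8; 100 31.2; 105 30.5; 110 30.5; 115 31.0; 120 32.0; 125 32.7; 130 33.2; 135 33.4; 140 33.3; 145 33.0; 150 32.5; 155 31.7; 160 30.7; 165 30.2; 170 30.3; 175 31.5; Traceback (most recent call last):
  File "<stdin>", line 14, in <module>
ValueError: max() iterable argument is empty
```

```bash
python3 -m jog '[{"dx":0.003,"dy":0.002,"dz":0.03,"rx":0,"ry":0,"rz":-10},{"dx":0.003,"dy":0.002,"dz":0.06,"rx":0,"ry":0,"rz":-20},{"dx":0.003,"dy":0.002,"dz":0.07,"rx":0,"ry":0,"rz":-30},{"dx":0.003,"dy":0.002,"dz":0.07,"rx":0,"ry":0,"rz":-38},{"dx":0.003,"dy":0.002,"dz":0.07,"rx":0,"ry":0,"rz":-38},{"dx":0.003,"dy":0.002,"dz":0.07,"rx":0,"ry":0,"rz":-38}]'; cat > nut.py <<'E'
from h import *
import sys
o=env.observe();p,d=eyes.grab_frame("wrist");zt=float(sys.argv[1])
h=cv2.cvtColor(p,cv2.COLOR_RGB2HSV)
R=Ro.from_rotvec(o['ee_rot']).as_matrix();print(o['q'],o['ee_pos'],"yaw",np.degrees(np.arctan2(R[1,0],R[0,0])))
for c,r,z in(("nut",((18,60,190),(36,255,255)),zt),("plunger",((0,215,175),(5,255,255)),.114)):
  for k in cv2.findContours(cv2.inRange(h,*r),0,1)[0]:
    if cv2.contourArea(k)<250: continue
    hu=cv2.convexHull(k)[:,0];w=ray("wrist",hu,z,o)[:,:2];e=cv2.minEnclosingCircle(w.astype(np.float32))
    if np.linalg.norm(np.array(e[0])-[.505,-.11])>.08 or e[1]>.026: continue
    s=[np.ptp(w@[np.cos(a),np.sin(a)]) for a in np.radians(range(180))]
    print(c,hu.mean(0).round(),np.round(e[0],4),round(e[1],4))
    if c=="nut":
        F=np.exp(6j*np.radians(range(180)))@np.array(s); print("min width dirs",np.degrees((np.angle(F)+np.pi)/6)%60,1e3*min(s),1e3*max(s))
cv2.imwrite("pics/"+sys.argv[2],p[:,:,::-1])
E
python3 nut.py .1095 w2.png
```

```text
clock: 2.9
ee_pos: [0.5081, -0.0658, 0.2224]
ee_rot: [-0.479, 3.105, -0.0]
ft_force: [0.2, 0.6, -0.9]
grip_width: 0.0916
[-2.45432492e-01  4.23929192e-01  1.70602035e+00 -1.45454546e-05
  1.01140642e+00 -2.12211984e+00] [ 0.5081019  -0.06583274  0.22235262] yaw -162.47329270000296
nut [283. 231.] [ 0.508  -0.0664] 0.0171
min width dirs 45.64828154921264 29.83451882095689 33.99051992989066
```

View pics/w2.png

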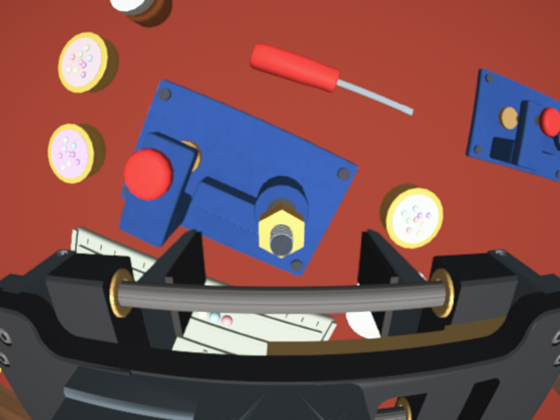

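Nut at (281,232) with its flats facing the fingers, and the centre is within 1 mm. Plunger at (148,175). Descending and gripping.

```bash
python3 -m jog '[{"dx":0,"dy":0,"dz":0.03,"rx":0,"ry":0,"rz":0},{"dx":0,"dy":0,"dz":0.055,"rx":0,"ry":0,"rz":0},{"dx":0,"dy":0,"dz":0.062,"rx":0,"ry":0,"rz":0},{"dx":0,"dy":0,"dz":0.062,"rx":0,"ry":0,"rz":0}]' && python3 -m jog '[{"dx":0,"dy":0,"dz":0,"rx":0,"ry":0,"rz":0},{"dx":0,"dy":0,"dz":0,"rx":0,"ry":0,"rz":0},{"dx":0,"dy":0,"dz":0,"rx":0,"ry":0,"rz":0},{"dx":0,"dy":0,"dz":0,"rx":0,"ry":0,"rz":0},{"dx":0,"dy":0,"dz":0,"rx":0,"ry":0,"rz":0},{"dx":0,"dy":0,"dz":0,"rx":0,"ry":0,"rz":0}]' 255; cat > st.py <<'E'
from h import *
o=env.observe();R=Ro.from_rotvec(o['ee_rot']).as_matrix()
print("t",o['clock'],"pos",o['ee_pos'].round(4),"yaw",np.degrees(np.arctan2(R[1,0],R[0,0])).round(2),"q6",o['q'][5].round(3),"F",o['ft_force'].round(2),"M",o['wrist_torque'].round(3),"w",round(o['grip_width'],4))
E
python3 st.py
```

```text
clock: 3.45
ee_pos: [0.5081, -0.0658, 0.1604]
ee_rot: [0.483, -3.104, -0.0]
ft_force: [-0.0, 0.1, 0.2]
grip_width: 0.0914
clock: 4.2
ee_pos: [0.508, -0.0658, 0.1602]
ee_rot: [0.485, -3.104, -0.0]
ft_force: [-0.5, -0.8, -0.2]
grip_width: 0.0345
t 4.2 pos [ 0.508  -0.0658  0.1602] yaw -162.24 q6 -2.126 F [-0.5  -0.77 -0.24] M [ 0.135 -0.152 -0.062] w 0.0345
```

```bash
python3 -m jog '[{"dx":0,"dy":0,"dz":0,"rx":0,"ry":0,"rz":0},{"dx":0,"dy":0,"dz":0,"rx":0,"ry":0,"rz":0},{"dx":0,"dy":0,"dz":0,"rx":0,"ry":0,"rz":0}]' 255;python3 st.py
```

```text
clock: 4.58
ee_pos: [0.5081, -0.0659, 0.1602]
ee_rot: [-0.485, 3.104, -0.0]
ft_force: [-0.3, -2.4, 0.6]
grip_width: 0.0293
t 4.575 pos [ 0.5081 -0.0659  0.1602] yaw -162.24 q6 -2.126 F [-0.29 -2.41  0.62] M [-0.279 -0.122 -0.001] w 0.0293
```

```bash
python3 -m jog '[{"dx":0,"dy":0,"dz":0.0002,"rx":0,"ry":0,"rz":10},{"dx":0,"dy":0,"dz":0.0004,"rx":0,"ry":0,"rz":20},{"dx":0,"dy":0,"dz":0.0007,"rx":0,"ry":0,"rz":30},{"dx":0,"dy":0,"dz":0.0009,"rx":0,"ry":0,"rz":40},{"dx":0,"dy":0,"dz":0.0011,"rx":0,"ry":0,"rz":50},{"dx":0,"dy":0,"dz":0.0013,"rx":0,"ry":0,"rz":60},{"dx":0,"dy":0,"dz":0.0016,"rx":0,"ry":0,"rz":70},{"dx":0,"dy":0,"dz":0.0018,"rx":0,"ry":0,"rz":80}]';python3 st.py
```

```text
clock: 5.58
ee_pos: [0.5076, -0.0671, 0.1584]
ee_rot: [1.631, 2.685, -0.004]
ft_force: [-6.1, -19.2, 1.5]
grip_width: 0.0301
t 5.575 pos [ 0.5076 -0.0671  0.1584] yaw 117.46 q6 -0.724 F [ -6.06 -19.16   1.53] M [-3.436  0.964  0.042] w 0.0301
```

Running freely. The nut sits about 1 mm off-centre in the grip, giving a side force of 20 N. I'll let the tool centre circle the stud axis (≈0.5071, -0.0661) to cancel it.

```bash
python3 -m jog '[{"dx":-0.0008,"dy":-0.0010,"dz":0,"rx":0,"ry":0,"rz":0},{"dx":-0.0008,"dy":-0.0012,"dz":0.0002,"rx":0,"ry":0,"rz":10},{"dx":-0.0007,"dy":-0.0014,"dz":0.0004,"rx":0,"ry":0,"rz":20},{"dx":-0.0006,"dy":-0.0016,"dz":0.0007,"rx":0,"ry":0,"rz":30},{"dx":-0.0006,"dy":-0.0017,"dz":0.0009,"rx":0,"ry":0,"rz":40}]';python3 st.py
```

```text
clock: 6.2
ee_pos: [0.5065, -0.0676, 0.1575]
ee_rot: [2.451, 1.965, -0.002]
ft_force: [-3.6, -8.5, 1.8]
grip_width: 0.0297
t 6.2 pos [ 0.5065 -0.0676  0.1575] yaw 77.44 q6 -0.029 F [-3.62 -8.48  1.8 ] M [-1.484  0.469  0.016] w 0.0297
```

```bash
python3 -m jog '[{"dx":-0.0005,"dy":-0.0004,"dz":0.0001,"rx":0,"ry":0,"rz":5},{"dx":-0.0005,"dy":-0.0005,"dz":0.0002,"rx":0,"ry":0,"rz":10}]';python3 st.py;python3 -m jog '[{"dx":0,"dy":-0.0001,"dz":0.0001,"rx":0,"ry":0,"rz":5},{"dx":0,"dy":-0.0003,"dz":0.0002,"rx":0,"ry":0,"rz":10}]';python3 st.py
```

```text
clock: 6.45
ee_pos: [0.5062, -0.0677, 0.1574]
ee_rot: [2.611, 1.747, -0.0]
ft_force: [-0.1, -3.8, 0.3]
grip_width: 0.0294
t 6.45 pos [ 0.5062 -0.0677  0.1574] yaw 67.59 q6 0.142 F [-0.15 -3.78  0.28] M [-0.815  0.066  0.023] w 0.0294
clock: 6.7
ee_pos: [0.5059, -0.0676, 0.1571]
ee_rot: [2.753, 1.513, -0.0]
ft_force: [-0.0, -3.2, -0.1]
grip_width: 0.0296
t 6.7 pos [ 0.5059 -0.0676  0.1571] yaw 57.6 q6 0.316 F [-0.03 -3.21 -0.14] M [-0.789 -0.021  0.013] w 0.0296
```

```bash
python3 -m jog '[{"dx":0,"dy":-0.0001,"dz":0.0001,"rx":0,"ry":0,"rz":5},{"dx":0,"dy":-0.0002,"dz":0.0002,"rx":0,"ry":0,"rz":10}]' >/dev/null;python3 st.py;python3 -m jog '[{"dx":0,"dy":-0.0001,"dz":0.0001,"rx":0,"ry":0,"rz":5},{"dx":0,"dy":-0.0002,"dz":0.0002,"rx":0,"ry":0,"rz":10}]'>/dev/null;python3 st.py
```

```text
t 6.95 pos [ 0.5057 -0.0675  0.1569] yaw 47.6 q6 0.491 F [-0.62 -4.24  0.27] M [-0.779  0.101  0.022] w 0.0297
t 7.2 pos [ 0.5056 -0.0673  0.1567] yaw 37.6 q6 0.666 F [-0.33 -4.34  0.93] M [-0.675  0.122  0.008] w 0.03
```

```bash
sleep 1; python3 st.py
```

```text
t 7.2 pos [ 0.5056 -0.0673  0.1567] yaw 37.6 q6 0.666 F [-0.33 -4.34  0.93] M [-0.675  0.122  0.008] w 0.03
```

```bash
python3 -m jog '[{"dx":0,"dy":-0.0001,"dz":0.0001,"rx":0,"ry":0,"rz":5},{"dx":0,"dy":-0.0002,"dz":0.0002,"rx":0,"ry":0,"rz":10}]' >/dev/null;python3 st.py;python3 -m jog '[{"dx":0,"dy":-0.0001,"dz":0.0001,"rx":0,"ry":0,"rz":5},{"dx":0,"dy":-0.0002,"dz":0.0002,"rx":0,"ry":0,"rz":10}]'>/dev/null;python3 st.py
```

```text
t 7.45 pos [ 0.5054 -0.0671  0.1565] yaw 27.6 q6 0.84 F [-0.73 -3.83  0.31] M [-0.581  0.053  0.043] w 0.03
t 7.7 pos [ 0.5053 -0.0669  0.1563] yaw 17.59 q6 1.015 F [-1.14 -3.79 -0.01] M [-0.473  0.132  0.027] w 0.0299
```

```bash
python3 -m jog '[{"dx":0,"dy":-0.0001,"dz":0.0001,"rx":0,"ry":0,"rz":5},{"dx":0,"dy":-0.0002,"dz":0.0002,"rx":0,"ry":0,"rz":10}]' >/dev/null;python3 st.py;python3 -m jog '[{"dx":0,"dy":-0.0001,"dz":0.0001,"rx":0,"ry":0,"rz":5},{"dx":0,"dy":-0.0002,"dz":0.0002,"rx":0,"ry":0,"rz":10}]'>/dev/null;python3 st.py
```

```text
t 7.95 pos [ 0.5053 -0.0667  0.156 ] yaw 7.6 q6 1.19 F [-0.78 -1.07  0.39] M [-0.431  0.03   0.009] w 0.0297
t 8.2 pos [ 0.5052 -0.0664  0.1559] yaw -2.39 q6 1.365 F [-0.88 -0.73  1.56] M [-0.261  0.118  0.324] w 0.0299
```

Torque jumped to 0.32 N m, so the nut is seated. Holding a moment to read the static torque.

```bash
python3 -m jog '[{"dx":0,"dy":0,"dz":0,"rx":0,"ry":0,"rz":0},{"dx":0,"dy":0,"dz":0,"rx":0,"ry":0,"rz":0}]' >/dev/null;python3 st.py;python3 -m jog '[{"dx":0,"dy":-0.0001,"dz":0,"rx":0,"ry":0,"rz":5},{"dx":0,"dy":-0.0002,"dz":0,"rx":0,"ry":0,"rz":10}]'>/dev/null;python3 st.py; python3 -m jog '[{"dx":0,"dy":0,"dz":0,"rx":0,"ry":0,"rz":0},{"dx":0,"dy":0,"dz":0,"rx":0,"ry":0,"rz":0},{"dx":0,"dy":0,"dz":0,"rx":0,"ry":0,"rz":0}]' >/dev/null;python3 st.py
```

```text
t 8.45 pos [ 0.5052 -0.0664  0.1559] yaw -2.12 q6 1.36 F [-0.69 -2.81  0.27] M [-0.344  0.249  0.136] w 0.0295
t 8.7 pos [ 0.5052 -0.0662  0.1559] yaw -12.29 q6 1.538 F [-0.83 -0.2   0.39] M [-0.178  0.129  0.466] w 0.0295
t 9.075 pos [ 0.5052 -0.0662  0.1559] yaw -12.16 q6 1.535 F [-0.54 -0.9  -0.4 ] M [-0.122  0.283  0.295] w 0.03
```

```bash
python3 -m jog '[{"dx":0,"dy":0,"dz":0,"rx":0,"ry":0,"rz":3},{"dx":0,"dy":-0.0001,"dz":0,"rx":0,"ry":0,"rz":5}]'>/dev/null;python3 st.py; python3 -m jog '[{"dx":0,"dy":0,"dz":0,"rx":0,"ry":0,"rz":0},{"dx":0,"dy":0,"dz":0,"rx":0,"ry":0,"rz":0},{"dx":0,"dy":0,"dz":0,"rx":0,"ry":0,"rz":0}]' >/dev/null;python3 st.py
```

```text
t 9.325 pos [ 0.5053 -0.0661  0.1559] yaw -17.27 q6 1.625 F [-0.99 -0.23  0.69] M [-0.115  0.288  0.503] w 0.0295
t 9.7 pos [ 0.5053 -0.0661  0.1559] yaw -17.21 q6 1.624 F [-1.67  0.02  1.22] M [0.016 0.301 0.468] w 0.0295
```

Nip estimated at 0.29 rad from the torque while turning, and the angle bounds it below 0.44. Releasing and rising.

```bash
python3 -m jog '[{"dx":0,"dy":0,"dz":0,"rx":0,"ry":0,"rz":0},{"dx":0,"dy":0,"dz":0,"rx":0,"ry":0,"rz":0},{"dx":0,"dy":0,"dz":0,"rx":0,"ry":0,"rz":0},{"dx":0,"dy":0,"dz":0,"rx":0,"ry":0,"rz":0},{"dx":0,"dy":0,"dz":0,"rx":0,"ry":0,"rz":0},{"dx":0,"dy":0,"dz":0,"rx":0,"ry":0,"rz":0}]' 0;python3 st.py; python3 -m jog '[{"dx":0,"dy":0,"dz":-0.03,"rx":0,"ry":0,"rz":0},{"dx":0,"dy":0,"dz":-0.08,"rx":0,"ry":0,"rz":0},{"dx":0,"dy":0,"dz":-0.136,"rx":0,"ry":0,"rz":0},{"dx":0,"dy":0,"dz":-0.136,"rx":0,"ry":0,"rz":0},{"dx":0,"dy":0,"dz":-0.136,"rx":0,"ry":0,"rz":0}]'; python3 nut.py .106 w3.png
```

```text
clock: 10.45
ee_pos: [0.5054, -0.0661, 0.1559]
ee_rot: [-3.106, 0.471, -0.0]
ft_force: [0.2, 0.9, -0.7]
grip_width: 0.0869
t 10.45 pos [ 0.5054 -0.0661  0.1559] yaw -17.24 q6 1.624 F [ 0.24  0.85 -0.71] M [ 0.012 -0.006 -0.049] w 0.0869
clock: 11.08
ee_pos: [0.5051, -0.0661, 0.2917]
ee_rot: [-3.106, 0.471, 0.0]
ft_force: [-0.3, -0.1, -1.2]
grip_width: 0.0909
[-2.47324560e-01  3.32428903e-01  1.62664630e+00  6.47235597e-07
  1.18258777e+00  1.62446213e+00] [ 0.50508692 -0.06606075  0.29170863] yaw -17.24549169557382
nut [281. 204.] [ 0.5084 -0.0663] 0.0168
min width dirs 12.393088667235222 28.598444609693157 33.33395947025303
```

View pics/w3.png

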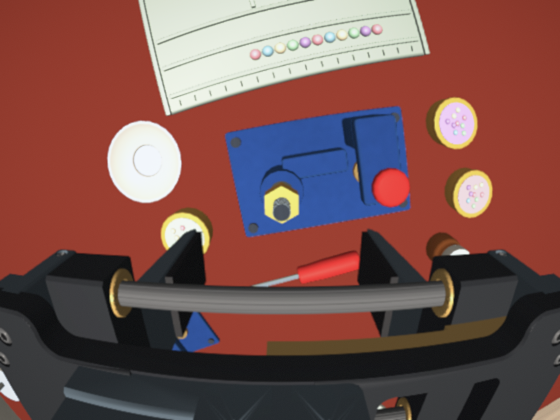

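Nut at (281,204) is still aligned with the tool heading; plunger at (391,188). Measuring the plunger.

```bash
python3 - <<'E'
from h import *
o=env.observe();p=cv2.imread("pics/w3.png")[:,:,::-1].copy();R=Ro.from_rotvec(o['ee_rot']).as_matrix()
h=cv2.cvtColor(p,cv2.COLOR_RGB2HSV);print(h[188,391],h[188,430],h[195,380])
m=np.zeros(h.shape[:2],np.uint8);m[160:215,362:416]=cv2.inRange(h,(0,205,190),(12,255,255))[160:215,362:416]|cv2.inRange(h,(172,205,190),(180,255,255))[160:215,362:416]
k=max(cv2.findContours(m,0,1)[0],key=cv2.contourArea)
w=ray("wrist",k[:,0],.112,o)[:,:2].astype(np.float32);c,r=cv2.minEnclosingCircle(w);print("plunger",c,r,"dist to nut",np.hypot(c[0]-.508,c[1]+.066))
exp=np.array([.508,-.066])-.1*np.array([np.cos(np.radians(82.8)),np.sin(np.radians(82.8))]);print("exp",exp)
print("tool shift",R.T@(np.array([*c,.29])-o['ee_pos']))
E
```

```text
[  1 183 236] [  4 174 155] [  1 184 236]Traceback (most recent call last):
  File "<stdin>", line 5, in <module>
ValueError: max() iterable argument is empty
```

```bash
python3 - <<'E'
from h import *
o=env.observe();p=cv2.imread("pics/w3.png")[:,:,::-1].copy();R=Ro.from_rotvec(o['ee_rot']).as_matrix()
h=cv2.cvtColor(p,cv2.COLOR_RGB2HSV)
m=np.zeros(h.shape[:2],np.uint8);m[160:215,362:416]=cv2.inRange(h,(0,140,185),(12,255,255))[160:215,362:416]
k=max(cv2.findContours(m,0,1)[0],key=cv2.contourArea)
w=ray("wrist",k[:,0],.112,o)[:,:2].astype(np.float32);c,r=cv2.minEnclosingCircle(w);print("plunger",c,r,"dist to nut",np.hypot(c[0]-.508,c[1]+.066))
exp=np.array([.508,-.066])-.1*np.array([np.cos(np.radians(82.8)),np.sin(np.radians(82.8))]);print("exp",exp)
print("tool shift",R.T@(np.array([*c,.29])-o['ee_pos']))
E
```

```text
plunger (0.4951801598072052, -0.1648789346218109) 0.017086133360862732 dist to nut 0.09970652944774056
exp [ 0.49546668 -0.16521147]
tool shift [0.02009972 0.09728092 0.00105759]
```

Plunger at (0.4952, -0.1649), 99.7 mm from the nut, as the drawing says. Moving above it with the fingers shut.

```bash
python3 -m jog '[{"dx":0.01,"dy":0.048,"dz":0,"rx":0,"ry":0,"rz":0},{"dx":0.020,"dy":0.097,"dz":0,"rx":0,"ry":0,"rz":0},{"dx":0.020,"dy":0.097,"dz":0,"rx":0,"ry":0,"rz":0},{"dx":0.020,"dy":0.097,"dz":0,"rx":0,"ry":0,"rz":0},{"dx":0.020,"dy":0.097,"dz":0,"rx":0,"ry":0,"rz":0},{"dx":0.020,"dy":0.097,"dz":0.03,"rx":0,"ry":0,"rz":0},{"dx":0.020,"dy":0.097,"dz":0.06,"rx":0,"ry":0,"rz":0},{"dx":0.020,"dy":0.097,"dz":0.088,"rx":0,"ry":0,"rz":0}]' 255; python3 -m jog '[{"dx":0,"dy":0,"dz":0,"rx":0,"ry":0,"rz":0},{"dx":0,"dy":0,"dz":0,"rx":0,"ry":0,"rz":0},{"dx":0,"dy":0,"dz":0.003,"rx":0,"ry":0,"rz":0},{"dx":0,"dy":0,"dz":0.006,"rx":0,"ry":0,"rz":0}]';python3 st.py
```

```text
clock: 12.12
ee_pos: [0.4957, -0.1637, 0.2029]
ee_rot: [-3.106, 0.469, 0.0]
ft_force: [0.7, -0.4, 0.3]
grip_width: 0.0139
clock: 12.62
ee_pos: [0.496, -0.1648, 0.1985]
ee_rot: [3.106, -0.471, 0.002]
ft_force: [0.2, -0.7, 0.1]
grip_width: 0.0004
t 12.625 pos [ 0.496  -0.1648  0.1985] yaw -17.24 q6 1.437 F [ 0.23 -0.72  0.06] M [0.053 0.062 0.006] w 0.0004
```

```bash
python3 -m jog '[{"dx":0,"dy":0,"dz":0.002,"rx":0,"ry":0,"rz":0},{"dx":0,"dy":0,"dz":0.004,"rx":0,"ry":0,"rz":0},{"dx":0,"dy":0,"dz":0.0055,"rx":0,"ry":0,"rz":0},{"dx":0,"dy":0,"dz":0.007,"rx":0,"ry":0,"rz":0}]' >/dev/null;python3 st.py; python3 -m jog '[{"dx":0,"dy":0,"dz":0.0015,"rx":0,"ry":0,"rz":0},{"dx":0,"dy":0,"dz":0.003,"rx":0,"ry":0,"rz":0},{"dx":0,"dy":0,"dz":0.0045,"rx":0,"ry":0,"rz":0},{"dx":0,"dy":0,"dz":0.0055,"rx":0,"ry":0,"rz":0}]'>/dev/null;python3 st.py
```

```text
t 13.125 pos [ 0.4957 -0.1647  0.1909] yaw -17.25 q6 1.437 F [-0.79 -0.08  3.48] M [ 0.123  0.245 -0.017] w 0.0004
t 13.625 pos [ 0.4957 -0.1647  0.1854] yaw -17.24 q6 1.437 F [-1.33  0.54  6.3 ] M [ 0.078  0.313 -0.028] w 0.0008
```

```bash
python3 -m jog '[{"dx":0,"dy":0,"dz":0.0006,"rx":0,"ry":0,"rz":0},{"dx":0,"dy":0,"dz":0.0012,"rx":0,"ry":0,"rz":0},{"dx":0,"dy":0,"dz":0.0012,"rx":0,"ry":0,"rz":0}]' >/dev/null;python3 st.py; python3 -m jog '[{"dx":0,"dy":0,"dz":0.0004,"rx":0,"ry":0,"rz":0},{"dx":0,"dy":0,"dz":0.0007,"rx":0,"ry":0,"rz":0},{"dx":0,"dy":0,"dz":0.0007,"rx":0,"ry":0,"rz":0}]' >/dev/null;python3 st.py
```

```text
t 14.0 pos [ 0.4957 -0.1647  0.1845] yaw -17.25 q6 1.437 F [-3.35  0.84 11.06] M [ 0.162  0.512 -0.023] w 0.0004
t 14.375 pos [ 0.4957 -0.1647  0.1844] yaw -17.24 q6 1.437 F [-5.74  2.34 24.33] M [0.48  1.211 0.01 ] w 0.0003
```

Hard stop reached: the force climbed from 11 to 24 N with no further travel. Letting it come up.

```bash
python3 -m jog '[{"dx":0,"dy":0,"dz":-0.002,"rx":0,"ry":0,"rz":0},{"dx":0,"dy":0,"dz":-0.005,"rx":0,"ry":0,"rz":0},{"dx":0,"dy":0,"dz":-0.009,"rx":0,"ry":0,"rz":0},{"dx":0,"dy":0,"dz":-0.014,"rx":0,"ry":0,"rz":0},{"dx":0,"dy":0,"dz":-0.05,"rx":0,"ry":0,"rz":0},{"dx":0,"dy":0,"dz":-0.1,"rx":0,"ry":0,"rz":0},{"dx":0,"dy":0,"dz":-0.11,"rx":0,"ry":0,"rz":0},{"dx":0,"dy":0,"dz":-0.11,"rx":0,"ry":0,"rz":0}]';python3 nut.py .106 w4.png; python3 - <<'E'
from h import *
for n in("scene","top"):
    p,d=eyes.grab_frame(n)
    if n=="top":cv2.imwrite("pics/top1.png",cv2.resize(p[60:280,180:460],None,fx=2.8,fy=2.7)[:,:,::-1]);a=np.load("top0.npz")["p"]
E
```

```text
clock: 15.38
ee_pos: [0.4957, -0.1647, 0.2937]
ee_rot: [3.106, -0.471, 0.001]
ft_force: [-0.4, 0.9, -0.6]
grip_width: 0.0008
[-4.35128954e-01  3.47899515e-01  1.59497094e+00  3.47329226e-05
  1.19777681e+00  1.43665044e+00] [ 0.49572599 -0.16470071  0.29370363] yaw -17.245781125003376
nut [180. 222.] [ 0.5089 -0.0667] 0.0171
min width dirs 10.701398159590847 28.749612596224882 33.91601273895062
```

View pics/w4.png

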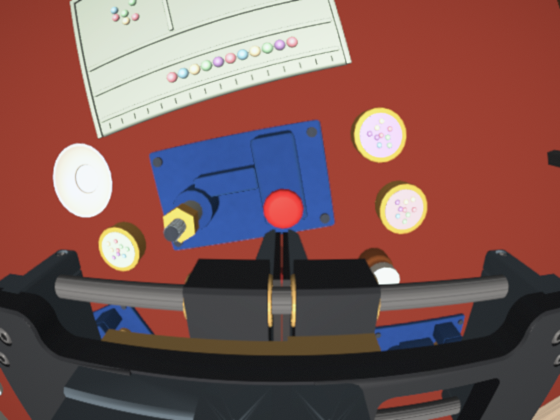

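Plunger at (283,209), nut at (180,222), tins, dish and jar in place. One check of the plunger height by depth, then hand in.

```bash
python3 - <<'E'
from h import *
o=env.observe();p,d=eyes.grab_frame("wrist");m=eyes.camera_model("wrist")
R=Ro.from_rotvec(o['ee_rot']).as_matrix();M=m["mount"]
for u,v in((283,208),(281,202)):
    a=ray("wrist",(u,v),0.,o)[0];cam=R@M[:3,3]+o['ee_pos'];ax=R@M[:3,2];r=(a-cam)/((a-cam)@ax)
    print((cam+r*d[v,u]).round(4))
print(env.close_job())
E
```

```text
[ 0.497  -0.1659  0.1153]
[ 0.5031 -0.166   0.1171]
the job is handed in; nothing more can be done
None
```

I finished the job on the largest press (base measured 205 x 132 mm, next to the bead board) and handed it in at about 15.5 s of the 64 s allowed.

- **Jam nut:** I ran it clockwise in one grip. It seated between 190 and 200 degrees of turning, where the torque jumped from about 0.01 to 0.32 N m. I then turned it about 15 degrees further.
    - **Nip estimate:** the torque while turning (0.50 N m) puts the nip at about 0.29 rad, or 17 degrees. The tool angle bounds it at 0.26–0.44 rad, inside the 0.12–0.70 limits.
    - **Disagreeing check:** the torque read with the arm stopped (0.47 N m) would mean 0.67 rad, near the strip limit. That is more than the tool turned after seating, so I took it as leftover friction.
    - **After release:** the nut showed no spring-back beyond the few degrees the camera can resolve.
- **Side force:** during the first free turning the nut sat about 1 mm off-centre in the grip, giving up to 20 N of side force. I corrected this as I turned.
- **Plunger:** I pressed it straight down to the hard stop. TCP height at the bottom was 0.1844 m, where about 0.184 was expected, and the force rose from 11 to 24 N with no more travel. After I let go, its top measured 0.115–0.117 m, where 0.116 is fully up.
- **Surroundings:** the tins, dish and jar looked undisturbed in the last picture. The screwdriver was out of sight behind the gripper there, but it lay untouched in the picture before. The arm was clear of everything when I handed in.

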